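# Hold the bulldog clip open over the price board

## Robot

A 6-joint arm with a two-finger parallel gripper is mounted at the origin on the work surface. World frame = base frame: x ahead of the robot, y to its left, z up, the work surface at z = 0. Lengths are in m, angles in degrees, forces in N, time in s.
With the tool pointing down it reaches from about 0.425 to 0.925 m from the base axis. Payload 12.5 kg.
Tool frame: the origin (TCP) lies at the very end of the fingers, on their centre line; the grasp point (between the pads) lies bot.tcp_to_grasp behind it (bot.tcp_to_grasp is the distance from the TCP to the grasp point, in m); z points along the fingers, y is the line along which they close (so a half turn about z gives the same grasp; the last joint's range is limited). The gripper opens to 85 mm and grips with 20 to 120 N. Pads are 22 mm wide; open, the fingers measure 114 mm over their backs; the gripper's body (76 mm by 85 mm) begins 54 mm behind the grasp point. The pads swing forward as they close: fully open they stand 13 mm farther back than shut.
Start: joints at [-77.212, 28.126, 89.318, -0, 62.55, -6.05], TCP at [0.202, -0.592, 0.198] pointing down, gripper open.
Joint ranges: [-177.58, 177.58], [-47.91, 125.51], [2.72, 160], [-65.01, 245.01], [3.68, 167.84], [-153.87, 153.87]. Speed limits (degrees/s): [127.2, 127.2, 159.86, 180, 180, 180].

## Interface

Orientations are given as [roll, pitch, yaw] about the fixed x, y, z axes, in that order (R = Rz(yaw) Ry(pitch) Rx(roll)).
In Python, from rig import observe, snapshot, job_done, boxes_of, masks_of, bot gives the robot as it stands.
- The arm moves only by the shell command python3 -m pendant 'ROWS' [FORCE]. ROWS is JSON, a list of rows, each a list of 7 numbers: the turn, a rotation vector about the world's x, y, z in degrees, then the shift along the world's x, y, z in mm, then the opening, from 0 (shut) to 1 (fully open). A call has 1 to 20 rows; each row shifts and turns the commanded pose from where the row before left it; what a row does not reach is not made up. A row lasts 1/8 s, in which the tool goes at most 62.5 mm and 10.7 degrees, less where a joint would pass 70% of its speed; a pose out of reach is approached as far as the arm can. A call is refused whole if a number of a shift passes 62.5 or a number of a turn 10.7, either way. A call with a gripper value outside its range is refused whole. The fingers move at their own pace and stop on an object; FORCE is the grip in N (left out, the last holds). Time passes only in rows, so rows that do not move let the fingers close. It gives the time, the measured TCP pose, the force, the opening and the grip force at its end, in the units of the state.
- observe(): the state, without advancing time (a new reading comes with each control period).
- snapshot(name): name is "side" or "top"; returns a dict with "frame" (420x560x3 uint8, red, green, blue), "fx", "fy", "cx", "cy" (pixels), "pose" (4x4, takes a point from camera to world coordinates). Camera axes: x right, y down, z forward; pixel columns grow to the right and rows downward; lengths in m; the calibration is good to about 2 mm. A picture is of the moment at which its call begins. There is no depth.
- job_done(): hands the job in; it is judged then, once.
Trained networks look in a picture, given as the dict that the camera call returned (one of the last four; its "shot" number tells which), for a name from the list of things; names that differ only in an ending like _2 or _b are one class to them, and where a whole thing is asked for, a point or a joint stands for the part that bears it (a point fixed in the world has none). Each returns a list of dicts, best first, with "conf" (0 to 1); they miss things now and then, are a little off and sometimes report something else, mostly with a low value. They report only what shows in the picture. A call takes as long as a camera call. They do not tell look-alikes from the thing itself.
- boxes_of(target, picture): "extent" ([centre column, centre row, width, height] as shares, 0 to 1, of the picture: columns of its width, rows of its height, round what is visible of it).
- masks_of(target, picture): "mask" (420x560 bool, what is visible of it) and "extent" ([centre column, centre row, width, height] as shares, 0 to 1, of the picture: columns of its width, rows of its height, round what is visible of it).
The state is a dict: "clock": time; "qpos": joint angles; "qd": joint speeds; "joint_torque": joint torques, N m; "tool_pos": TCP position; "eef_rot": TCP orientation; "wrist_force": force on the tool from outside, world axes, zero at the start; "moment": the same for the moment, N m; "gripper_width": finger opening in m; "grasp_force": force on a finger pad.
Only numpy, scipy, OpenCV 4.12 (cv2) and the standard library are available. Lean on these libraries where they do the work, as an engineer would, in place of code of your own. Each camera call takes 0.05 s, during which the arm holds its last target. There are 200 camera calls.

## Task

Squeeze open the big bulldog clip that is parked on the rim of the white basket, lift it off, and bring it, jaws down, square over the middle of the top edge of the upright price board, so that the edge stands a good centimetre deep between the wide-open jaws and nothing of the clip touches the board. Finish while still holding the clip squeezed open there, so that I can slip a new price card in; do not drag the clip off the rim unopened, and do not shove the basket, the board or the other goods.

Things in the scene. Friction and masses are not known exactly. Their poses are not given: they have to be found in the camera images.
- clip: Large plain-steel bulldog clip, 74 mm wide, 72 tall, 65 g: two pressed plates on a 12 mm spring barrel. Starts upright on the basket's front rim, jaws down, barrel resting on the rim. Origin: middle of the barrel axis (hinge), 6 mm above the rim; y along barrel and lips, z up, x square to the jaws. The frame belongs to the +x half, so it tilts about y as the clip is squeezed; the -x half is its mirror image.
- grip_a (a point): Middle of the rolled end of the +x half's thumb plate, 28 mm wide (along y), 6 mm thick. On the rim it lies 36 mm above the hinge and 22 mm out from it (50 mm over the outsides of both ends); squeezed fully, 41 mm above it and 26 mm over the outsides. Above the barrel the plates flare outwards to these ends; nothing is wider.
- grip_b (a point): The same point on the -x half's thumb plate.
- jaw (a joint): Opening angle between the two halves of the clip, rad: 0 as it grips the 4 mm rim, -0.13 shut on nothing, 0.62 fully open (stop; then 22 mm between the lips). Squeezing the thumb plates together opens it; the spring takes about 6 N at the thumb plates to start and 12 N to hold fully open, and shuts it when let go.
- hinge (a point): Middle of the clip's barrel axis (the clip's origin).
- lip_a (a point): Middle of the inner face of the clip's jaw lip on its +x half: 31 mm below the hinge on the rim, 28 mm below it fully open; the lip's lowest point is 2 mm lower.
- lip_b (a point): Middle of the inner face of the other jaw lip (-x half).
- basket: Open white lattice basket, 170 (x) x 260 (y) x 110 mm tall, walls 4 mm thick, 0.9 kg, with small cartons inside that stay below its rim; loose on the shelf. Origin: centre of its underside. The clip sits on its long front (-x) wall, up to 60 mm either side of the middle.
- rim (a point): Middle of the top of the basket's front (-x) wall.
- board: Upright price board: rigid white panel 4 mm thick (x), 210 mm wide (y), top edge 150 mm above the shelf, standing in a black slotted foot 80 x 172 x 22 mm; 0.8 kg in all, loose. Origin: centre of its underside; x square to the panel, y along its top edge, z up.
- board_edge (a point): Middle of the board's top edge; axes as the board's.
- can: Bystander: plain aluminium aerosol can, 54 mm diameter, 150 mm tall; origin: centre of its underside.
- oil: Bystander: grey plastic bottle with a black cap, 60 mm diameter, 135 mm tall; origin: centre of its underside.
- cards: Bystander: open cardboard box of blank price cards, 85 (x) x 120 (y) x 34 mm; origin: centre of its underside.
Not all that is in view belongs to the job. There is more than one size of the board; the one meant has the size given above. Of the things shaped like the clip, the steel one is meant.

How it is judged:
By the outcome, as a careful person would: the job done as asked, in the order asked, and still so for the second after the job is handed in, while the arm keeps its last pose, push and grip.
It also fails if it takes over 37 s, if anything falls off the work surface, if the arm or the gripper's body presses on something with over 40 N, if the wrist force passes 120 N, or if a joint passes its speed limit or range.

## Working session

There is one attempt and no reset: what is moved stays moved. The work goes in short steps, Python scripts to look and compute and a shell command to move; the robot and the scene stay as the last step left them, time stands still between calls to the robot, and variables do not carry over. Pictures are saved under pics/ and viewed, at most 10 in all, crops included, and the job is handed in when it is done.

```bash
mkdir -p pics; python3 - <<'E'
from rig import observe, snapshot, boxes_of, bot
import cv2
print(observe()); print(bot.tcp_to_grasp)
for n in("side","top"):
    s=snapshot(n); print(n,s["fx"],s["fy"],s["cx"],s["cy"],s["pose"])
    cv2.imwrite(f"pics/{n}0.png",cv2.cvtColor(s["frame"],cv2.COLOR_RGB2BGR))
    for t in("clip","basket","board","can","oil","cards"):
        print(t,[(round(b["conf"],2),[round(float(v)*k) for v,k in zip(b["extent"],(560,420,560,420))]) for b in boxes_of(t,s)])
E
```

```text
{'clock': 0.0, 'qpos': array([-7.72119001e+01,  2.81663262e+01,  8.93501924e+01,  1.63906409e-03,
        6.25494596e+01, -6.05315663e+00]), 'qd': array([-0.06253027, -0.0565518 , -0.01311313, -0.02613044, -0.1266651 ,
       -0.01947794]), 'joint_torque': array([-1.64798789e-04, -6.18446875e+01, -2.61595398e+01, -1.56484703e-04,
        4.06836232e-03, -2.42770847e-05]), 'tool_pos': array([ 0.2017838 , -0.59125224,  0.19700373]), 'eef_rot': array([-1.79934543e+02, -8.40302572e-03,  1.88404953e+01]), 'wrist_force': array([ 0.40782411, -0.92563971,  0.04172458]), 'moment': array([-0.02770316, -0.01065239, -0.05675375]), 'grasp_force': 0.0, 'gripper_width': 0.08515374732544335}
0.0187
side 414.18076741444685 414.18076741444685 280.66371181158775 210.26550069516338 [[ 0.91127591 -0.27128125  0.30981074  0.32076568]
 [-0.41165061 -0.58010163  0.70286974 -0.61876321]
 [-0.01095366 -0.76804204 -0.64030574  0.65032382]
 [ 0.          0.          0.          1.        ]]
clip [(0.83, [296, 300, 41, 52]), (0.8, [370, 398, 46, 44])]
basket [(0.91, [315, 292, 167, 168]), (0.71, [295, 311, 31, 4
[... 163 characters left out ...]
ards [(0.75, [220, 383, 89, 75])]
top 406.43036132423947 406.43036132423947 283.33976386608725 206.57038508713683 [[-1.50513999e-03 -9.91445350e-01  1.30513805e-01  4.51432649e-01]
 [-9.99824436e-01 -9.45609716e-04 -1.87136993e-02 -7.13962322e-02]
 [ 1.86770252e-02 -1.30519058e-01 -9.91269864e-01  1.05196526e+00]
 [ 0.00000000e+00  0.00000000e+00  0.00000000e+00  1.00000000e+00]]
clip [(0.93, [351, 234, 35, 24]), (0.74, [406, 216, 24, 20])]
basket [(0.79, [328, 209, 129, 99])]
board [(0.94, [162, 209, 98, 37]), (0.71, [179, 153, 62, 45]), (0.3, [240, 264, 29, 21]), (0.21, [355, 232, 32, 26])]
can [(0.64, [258, 141, 22, 38])]
oil [(0.57, [243, 266, 28, 21])]
cards [(0.69, [364, 297, 58, 50])]
```

View pics/side0.png

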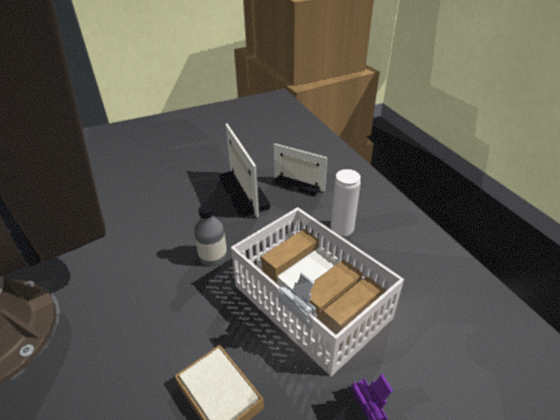

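View pics/top0.png

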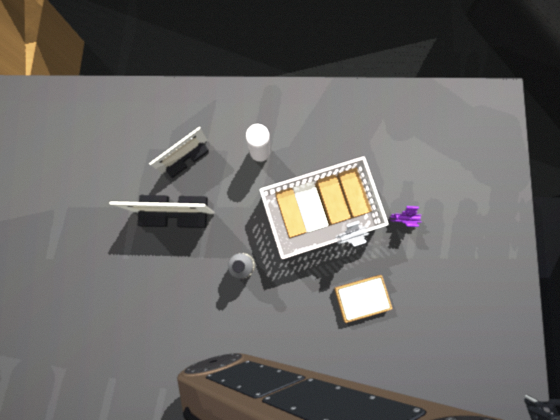

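Side view: the steel clip is on the front rim at (296,300), with a purple look-alike at (370,398). The large board is at (244,172), with a small look-alike board at (301,169). In the top view these are steel clip (351,234), purple (406,216), large board (162,209) and small board (179,153). I choose the steel clip on the rim and the big board, and check that in a close crop.

```bash
cat > h.py <<'E'
import numpy as np, cv2
from rig import observe, snapshot, boxes_of, masks_of, bot
def ray(s,u,v):
    P=np.array(s["pose"]); d=P[:3,:3]@np.array([(u-s["cx"])/s["fx"],(v-s["cy"])/s["fy"],1]); return P[:3,3],d/np.linalg.norm(d)
def onz(s,u,v,z):
    o,d=ray(s,u,v); return o+d*(z-o[2])/d[2]
def proj(s,p):
    P=np.array(s["pose"]); c=P[:3,:3].T@(np.array(p)-P[:3,3]); return np.array([s["fx"]*c[0]/c[2]+s["cx"],s["fy"]*c[1]/c[2]+s["cy"]])
def save(s,name,c0,c1,r0,r1,k):
    im=cv2.cvtColor(s["frame"],cv2.COLOR_RGB2BGR)[r0:r1,c0:c1]
    cv2.imwrite(f"pics/{name}.png",cv2.resize(im,None,fx=k,fy=k,interpolation=cv2.INTER_CUBIC))
E
python3 - <<'E'
from h import *
t=snapshot("top"); s=snapshot("side")
a=t["frame"][150:270,250:400]; b=s["frame"][210:370,220:420]
im=np.hstack([cv2.resize(a,(400,320),interpolation=cv2.INTER_CUBIC),cv2.resize(b,(400,320),interpolation=cv2.INTER_CUBIC)])
a=t["frame"][190:230,100:225]; b=s["frame"][115:220,210:290]
im2=np.hstack([cv2.resize(a,(500,160),interpolation=cv2.INTER_CUBIC),np.zeros((160,300,3),np.uint8)]); im2=np.vstack([im2,np.zeros((120,800,3),np.uint8)])
im2[:280,550:763]=cv2.resize(b,(213,280),interpolation=cv2.INTER_CUBIC)
cv2.imwrite("pics/crop1.png",cv2.cvtColor(np.vstack([im,im2]),cv2.COLOR_RGB2BGR))
for n,c in(("t",t),("s",s)):
    for k in("clip","board","basket"):
        for m in masks_of(k,c)[:2]:
            M=m["mask"].astype(np.uint8); ys,xs=np.nonzero(M)
            print(n,k,round(m["conf"],2),len(xs),xs.mean().round(1),ys.mean().round(1),xs.min(),xs.max(),ys.min(),ys.max(),cv2.minAreaRect(np.c_[xs,ys].astype(np.float32)))
E
```

```text
t clip 0.89 420 353.6 234.3 338 367 222 245 ((353.4613342285156, 236.26522827148438), (23.339433670043945, 26.386943817138672), 41.987213134765625)
t clip 0.83 361 407.6 216.2 391 420 206 225 ((405.5, 215.5), (29.0, 19.0), 0.0)
t board 0.91 1335 181.3 153.8 150 208 128 176 ((181.29188537597656, 155.1513671875), (25.879554748535156, 61.0228157043457), 53.97262954711914)
t board 0.76 2182 169.2 210.4 111 212 195 227 ((161.3971405029297, 210.71701049804688), (101.18939971923828, 31.55158805847168), 1.3971810340881348)
t basket 0.86 7578 322.1 206.3 262 386 159 257 ((323.0971374511719, 206.59490966796875), (72.29510498046875, 111.3413314819336), 71.980224609375)
s clip 0.7 1168 298.0 298.9 277 315 274 327 ((302.5248718261719, 297.972412109375), (48.462772369384766, 38.35397720336914), 41.987213134765625)
s clip 0.62 1177 372.1 397.1 351 392 376 419 ((373.6008605957031, 399.4787902832031), (43.31370162963867, 39.91453170776367), 78.11134338378906)
s board 0.97 2129 242.1 180.2 220 268 127 216 ((237.13369750976562, 172.75845336914062), (91.51704406738281, 37.152000427246094), 62.650123596191406)
s board 0.78 2115 299.2 170.0 273 327 144 195 ((298.05859375, 170.41270446777344), (61.296630859375, 40.520931243896484), 15.422163009643555)
s basket 0.88 14915 317.2 287.2 231 402 209 374 ((315.0820007324219, 279.11627197265625), (164.82907104492188, 119.88751983642578), 43.4925651550293)
s basket 0.47 1489 209.3 237.7 193 226 205 266 ((208.73199462890625, 235.27598571777344), (61.98381042480469, 30.142200469970703), 79.69515228271484)
```

View pics/crop1.png

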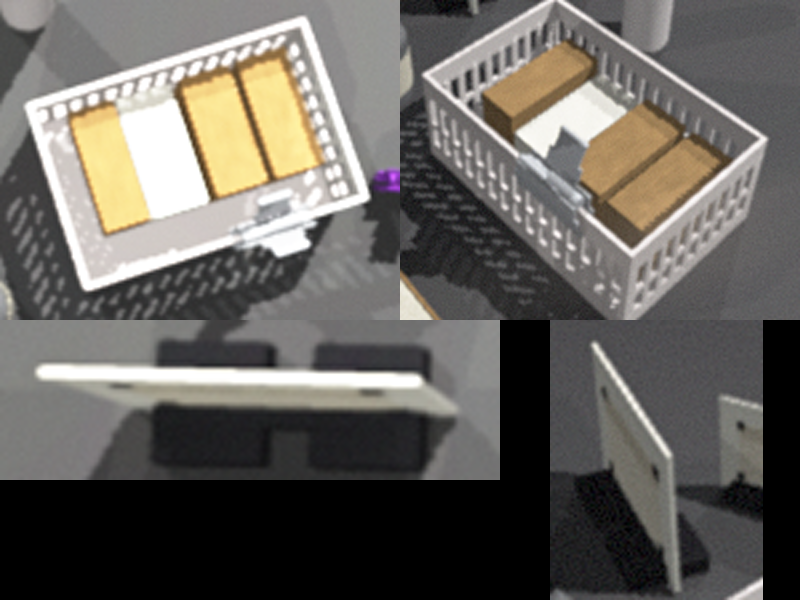

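The crop shows the steel clip on the front rim, with its thumb ends near top-view pixels (353,224) and (359,243). The large board's top edge runs from (110,203) to (205,205). Both choices match the description.

```bash
python3 - <<'E'
from h import *
t=snapshot("top"); s=snapshot("side")
f=lambda c,x,y,z:onz(c,x,y,z).round(4)
C=lambda x,y,z:f(t,250+x/2.667-.5,150+y/2.667-.5,z)
fl,fr,bl,br=[C(*p,.11) for p in((87,290),(370,195),(28,105),(302,18))]
print(fl,fr,bl,br, np.linalg.norm(fl-fr),np.linalg.norm(fl-bl))
d=fl-fr; print("basket yaw",np.degrees(np.arctan2(-d[0],d[1]))); d=bl-br; print(np.degrees(np.arctan2(-d[0],d[1])))
d=br-fr;print(np.degrees(np.arctan2(d[1],d[0])))
print("ends",C(275,197,.152),C(290,248,.152),"barrel",C(237,238,.117),C(333,222,.117))
B=lambda x,y:f(t,100+x/4-.5,190+(y-320)/4-.5,.15)
l,r=B(37,373),B(423,381); d=l-r; print("board",l,r,(l+r)/2,np.linalg.norm(d),np.degrees(np.arctan2(-d[0],d[1])))
# side: board top edge ends, basket corners, clip
k=80/213
S=lambda x,y,z:f(s,210+(x-550)*k-.5,115+(y-320)*k-.5+.0,z)
k2=105/280
print("board side",f(s,210+(596-550)*k-.5,115+(343-320)*k2-.5,.15),f(s,210+(671-550)*k-.5,115+(457-320)*k2-.5,.15))
Q=lambda x,y,z:f(s,220+(x-400)/2-.5,210+y/2-.5,z)
print("basket side fl fr bl br",Q(425,75,.11),Q(630,252,.11),Q(556,2,.11),Q(766,138,.11))
print("barrel side",Q(522,155,.117),Q(586,215,.117),"back end",Q(570,137,.152))
E
```

```text
[ 0.4556 -0.0862  0.11  ] [ 0.5379 -0.3343  0.11  ] [ 0.6173 -0.0344  0.11  ] [ 0.6967 -0.2788  0.11  ] 0.26139414683576984 0.16979437564301117
basket yaw 18.35177088061019
17.997800238143252
19.2643278179925
ends [ 0.5323 -0.2428  0.152 ] [ 0.4898 -0.2542  0.152 ] barrel [ 0.4999 -0.2157  0.117 ] [ 0.5137 -0.2993  0.117 ]
board [0.5784 0.2998 0.15  ] [0.5741 0.0859 0.15  ] [0.57625 0.19285 0.15   ] 0.21394321676557077 -1.1516534438448431
board side [0.5811 0.3021 0.15  ] [0.5742 0.091  0.15  ]
basket side fl fr bl br [ 0.4573 -0.0841  0.11  ] [ 0.5348 -0.3257  0.11  ] [ 0.6129 -0.0408  0.11  ] [ 0.6949 -0.2776  0.11  ]
barrel side [ 0.4974 -0.2129  0.117 ] [ 0.5178 -0.2871  0.117 ] back end [ 0.5274 -0.2389  0.152 ]
```

```bash
python3 -m pendant '[[0,0,8.96,30.9,34.1,2,1],[0,0,8.96,30.9,34.1,2,1],[0,0,8.96,30.9,34.1,2,1],[0,0,8.96,30.9,34.1,2,1],[0,0,8.96,30.9,34.1,2,1],[0,0,8.96,30.9,34.1,2,1],[0,0,8.96,30.9,34.1,2,1],[0,0,8.96,30.9,34.1,2,1],[0,0,8.96,30.9,34.1,2,1],[0,0,8.96,30.9,34.1,2,1],[0,0,0,0,0,0,1],[0,0,0,0,0,0,1]]' 30
python3 - <<'E'
from h import *
s=snapshot("side");t=snapshot("top"); o=observe(); print(o["tool_pos"],o["eef_rot"])
im=np.hstack([cv2.resize(c["frame"][r:r+120,k:k+120],(400,400),interpolation=cv2.INTER_CUBIC) for c,r,k in((s,225,235),(t,170,290))])
cv2.imwrite("pics/hover.png",cv2.cvtColor(im,cv2.COLOR_RGB2BGR))
E
```

```text
clock: 2.7
tool_pos: [0.5106, -0.2506, 0.2175]
eef_rot: [-180.0, -0.0, 108.4]
wrist_force: [0.4, -0.1, -0.8]
gripper_width: 0.0855
grasp_force: 0.0
[ 0.51024906 -0.25127717  0.21758519] [-1.79992736e+02 -2.79913360e-03  1.08326205e+02]
```

View pics/hover.png

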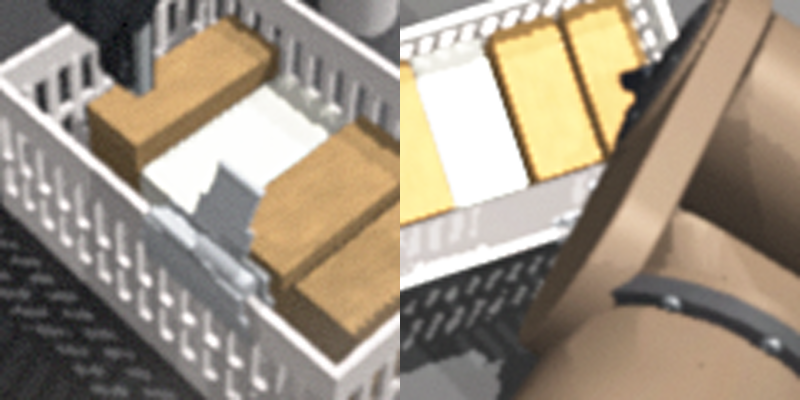

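The hover crop shows the clip clear in the side view: barrel about px (297,299), back thumb end about (308,278). The open finger is above it. I'll project the model at my estimate and compare.

```bash
python3 - <<'E'
from h import *
s=snapshot("side")
y=np.radians(18.4); X=np.array([np.cos(y),np.sin(y),0]); Y=np.array([-np.sin(y),np.cos(y),0]); Z=np.array([0,0,1.])
h=np.array([.511,-.250,.116])
def line(a,b,col):
    a,b=[((proj(s,p)-[235,225]+.5)*5).astype(int) for p in(a,b)]; cv2.line(im,tuple(map(int,a)),tuple(map(int,b)),col,1)
im=cv2.resize(s["frame"][225:345,235:365],None,fx=5,fy=5,interpolation=cv2.INTER_CUBIC).copy()
line(h-37*Y/1e3,h+37*Y/1e3,(255,0,0))
for sx,c in((1,(0,255,0)),(-1,(255,255,0))):
    e=h+sx*.022*X+.036*Z; line(e-.014*Y,e+.014*Y,c)
r=h-.006*Z
line(r-.15*Y,r+.15*Y,(0,0,255))
cv2.imwrite("pics/model.png",cv2.cvtColor(im,cv2.COLOR_RGB2BGR))
for d in (5,):
  print("px per 10mm X",(proj(s,h+.01*X)-proj(s,h))*5,"Y",(proj(s,h+.01*Y)-proj(s,h))*5)
E
```

```text
px per 10mm X [ 22.20041747 -17.23186948] Y [-21.82612001 -18.33726751]
```

View pics/model.png

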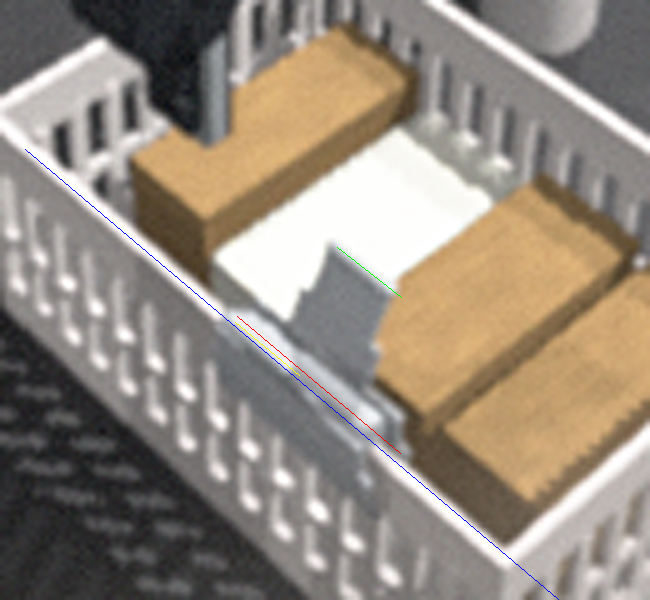

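The model lines up with the picture within about 2 mm: back end line at (337,248)-(400,297), rim line on the wall. Next I'll descend with the fingers open.

```bash
python3 -m pendant '[[0,0,0,0.3,2.2,-20,1],[0,0,0,0,0,-25,1],[0,0,0,0,0,-25,1],[0,0,0,0,0,-15.5,1],[0,0,0,0,0,0,0.8],[0,0,0,0,0,0,0.65],[0,0,0,0,0,0,0.65],[0,0,0,0,0,0,0.62]]' 30
```

```text
clock: 3.85
tool_pos: [0.5113, -0.2484, 0.1327]
eef_rot: [180.0, 0.0, 108.4]
wrist_force: [0.4, 0.2, -0.5]
gripper_width: 0.0529
grasp_force: 0.0
```

```bash
python3 -m pendant '[[0,0,0,0,0,0,0.58],[0,0,0,0,0,0,0.58]]' 30;  python3 -m pendant '[[0,0,0,0,0,1,0.54],[0,0,0,0,0,1,0.5],[0,0,0,0,0,1,0.46]]' 30
```

```text
clock: 4.1
tool_pos: [0.5112, -0.2483, 0.1322]
eef_rot: [180.0, 0.0, 108.4]
wrist_force: [0.2, -0.4, -0.2]
gripper_width: 0.0495
grasp_force: 0.0
clock: 4.47
tool_pos: [0.5112, -0.2483, 0.1352]
eef_rot: [180.0, 0.0, 108.4]
wrist_force: [0.2, 0.1, 0.6]
gripper_width: 0.0395
grasp_force: 0.0
```

```bash
python3 - <<'E'
from h import *
s=snapshot("side"); o=observe(); print(o["gripper_width"],o["grasp_force"])
save(s,"grip1",235,365,225,345,5)
E
```

```text
0.039443836182739445 0.0
```

View pics/grip1.png

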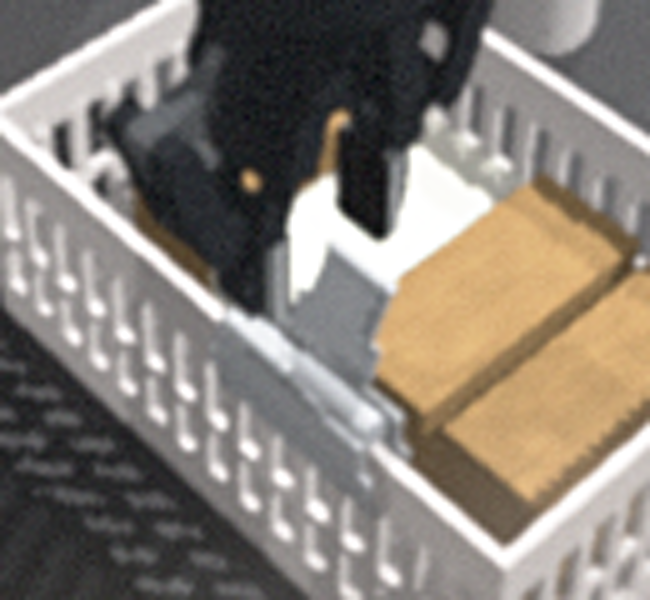

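The fingers closed to 39 mm beside or above the thumb ends without touching: tips at about (375,235) and (258,305) in the crop, clip unmoved. I'll check whether the offset is in height or sideways.

```bash
python3 - <<'E'
from h import *
s=snapshot("side"); t=snapshot("top")
o=observe(); T=np.array(o["tool_pos"]); 
y=np.radians(18.4); X=np.array([np.cos(y),np.sin(y),0]); Y=np.array([-np.sin(y),np.cos(y),0]); Z=np.array([0,0,1.])
print("qpos",o["qpos"])
Sc=lambda p:((proj(s,p)-[235,225]+.5)*5).round()
print("now side crop: front/back inner tip",Sc(T-.02*X),Sc(T+.02*X),"obs ~ (265,310),(370,235)")
H=np.array([.5103,-.2513,.2175])
Tc=lambda p:((proj(t,p)-[290,170]+.5)*3.333+[400,0]).round()
for dz in(0,.013,.04,.06):
    print(dz,"hover top back finger in/out",Tc(H+.0425*X+dz*Z),Tc(H+.057*X+dz*Z),"side front",Sc(H-.0425*X+dz*Z),Sc(H-.057*X+dz*Z))
# what differs from start in the top view
ref=cv2.cvtColor(cv2.imread("pics/top0.png"),cv2.COLOR_BGR2RGB)
im=np.hstack([cv2.resize(c,(400,400),interpolation=cv2.INTER_CUBIC) for c in(t["frame"][160:260,300:400],ref[160:260,300:400])])
for d,c in((-.02,(255,0,0)),(.02,(255,0,0)),(-.04,(0,255,0)),(.04,(0,255,0))):
    p=((proj(t,T+d*X)-[300,160]+.5)*4).astype(int); cv2.circle(im,tuple(map(int,p)),3,c,1)
side=cv2.resize(s["frame"][150:350,200:400],(400,400))[:200]
cv2.imwrite("pics/topnow.png",cv2.cvtColor(im,cv2.COLOR_RGB2BGR))
E
```

```text
qpos [-3.25726963e+01  2.76559432e+01  1.01388818e+02  4.45341165e-03
  5.09449207e+01 -5.10153343e+01]
now side crop: front/back inner tip [270. 376.] [361. 307.] obs ~ (265,310),(370,235)
0 hover top back finger in/out [622. 141.] [614. 119.] side front [213. 242.] [173. 270.]
0.013 hover top back finger in/out [626. 138.] [618. 116.] side front [212. 210.] [172. 238.]
0.04 hover top back finger in/out [635. 133.] [627. 110.] side front [210. 140.] [169. 168.]
0.06 hover top back finger in/out [642. 129.] [633. 105.] side front [209.  86.] [167. 113.]
```

View pics/topnow.png

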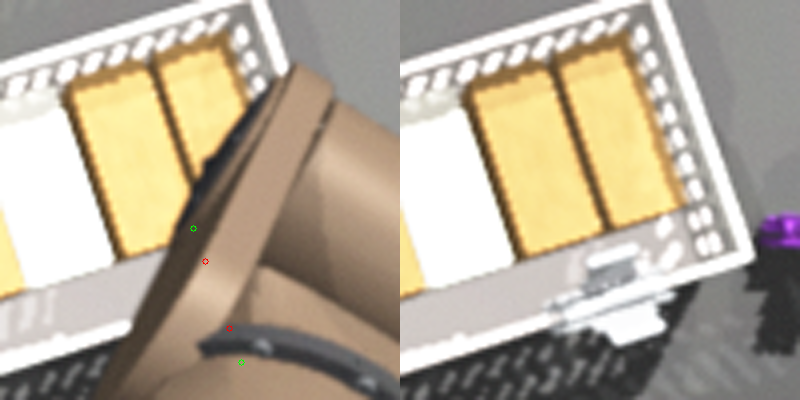

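Column positions agree and only height differs, so the fingers stand about 30 mm higher than the reading suggests. I'll print the silhouette against the first picture to get the tip pixels.

```bash
cat > sil.py <<'E'
from h import *
def sil(s,c0=272,c1=326,r0=258,r1=312):
    ref=cv2.imread("pics/side0.png")[:,:,::-1].astype(int); d=np.abs(s["frame"].astype(int)-ref).max(2); g=s["frame"].max(2)
    for r in range(r0,r1): print(r,"".join("." if d[r,c]<28 else ("#" if g[r,c]<70 else "o") for c in range(c0,c1)))
E
python3 - <<'E'
from sil import *
s=snapshot("side"); sil(s)
E
```

```text
258 ####oo####################o...o##########oooo.ooo.oooo
259 ###########ooo############o..oo##########oooo.oo...ooo
260 ###########o..o##########o..o.o##########oooooo..oo..o
261 ###########o.o.o#######o..oo..o##########ooo..ooooo...
262 ############o..#######o.ooo...o##########ooo...oooo.o.
263 #############oo#######.oo.....o#########oooo....oo..o.
264 #####################o.o......o#########oooo.....o.oo.
265 #####################o........o#########oooo......o..o
266 #####################o........o#########ooo.........oo
267 ####################oo.........o########ooo..........o
268 ####################o..........oo#######ooo...........
269 ####################o............oo#####ooo...........
270 ##.#################o.............oo####oo............
271 ####################o..............oo###oo............
272 ####################o...............ooooo...........oo
273 ##################ooo.......ooo.......oo...........ooo
274 .################oooo.......oooo..................oooo
275 ...#############ooooo......oooooo...............oooooo
276 ...#############ooooo......ooooooo
[... 1385 characters left out ...]
.oo................o..ooooo..........ooo.ooooo.oo.o
301 o....oo..................oooooo..........ooooooooooooo
302 oo...o..........o..........o.ooo..........ooo.oooooooo
303 .o.........................ooooooo..oo......oooo.oo.o.
304 oo...oooo....................ooooo.o.........oo..oo.o.
305 ....o.o......................o..oooo...........ooo....
306 .....oo....o....................o.o.oo..o.............
307 ....oooo......................o..ooo.oo.ooo...........
308 .....o.o.........................oo...o...............
309 o....oo.o...................o.....oooooo..o...........
310 ......oo...oo................ooo...ooo.o..............
311 ....o.....o....................o.o..o................o
```

```bash
python3 -m pendant '[[0,0,0,0,0,0,0.8],[0,0,0,0,0,0,0.8],[0,0,0,0,0,-5,0.8],[0,0,0,0,0,-7,0.8],[0,0,0,0,0,-8,0.8],[0,0,0,0,0,0,0.8]]' 30; python3 - <<'E'
from sil import *
s=snapshot("side"); sil(s,262,335,262,312)
E
```

```text
clock: 5.42
tool_pos: [0.5108, -0.2481, 0.1143]
eef_rot: [-180.0, -0.1, 108.4]
wrist_force: [-0.5, 0.4, 0.2]
gripper_width: 0.0688
grasp_force: 0.0
262 oo...#######o#######oo.o...#######o.o.........o##########ooo.oooooooooooo
263 ...#..######o#########o....#######o...........o##########ooo.oo...ooooooo
264 ..###..#####oo#########o..o######oo...........o##########ooo.oo.oo...oooo
265 #.#####.####ooo##########o#######o............o#########oooo.oooo.o...ooo
266 ..####.#.###ooo##################o............o#########oooo.ooo..o..oooo
267 ..######.###oo##################o.............o#########ooo.....oo..ooooo
268 ...#############################o.............oo########ooo.......ooooooo
269 ########.######################oo..............oo#######ooo......oooooooo
270 ########.#######..o############o................oo######oo.......oooooooo
271 ###############o...###########oo.................oo#####oo......ooooooooo
272 #####.#########....o#########oo...................oo####oo....ooooooooooo
273 ##############o.oo.o#######ooo........o............oo###oo...oooooooooooo
274 ############
[... 2247 characters left out ...]
03 o..oo...oo.o..oooo...................ooooooo..........ooooooooo.........o
304 ..oo.....ooo...oooo.....................oooo...........oooooo.o.......ooo
305 ...oo....oo..ooo.o.......................oooo....o.......ooo.o.......oooo
306 ...ooo...o.....oo....o...................oo.o....oo.....oooo..o....oooo.o
307 ..ooooo..oo...oooo..o..............................oo......o...o..ooooooo
308 ....oo...o....oo.oo..o....o...........o....................o....o.ooo.ooo
309 .....o....oo...oo.o..o.................oo........o..............o.ooooooo
310 ..o......o.....oooo..oo.................oo................o....oo.ooooo.o
311 ........o.o.........oo...................o......oo............oo.oooo..oo
```

```bash
python3 - <<'E'
from h import *
from scipy.optimize import least_squares
s=snapshot("side"); t=snapshot("top")
y=np.radians(18.4); X=np.array([np.cos(y),np.sin(y),0]); Y=np.array([-np.sin(y),np.cos(y),0]); Z=np.array([0,0,1.])
for T,w,f,b in((np.array([.5112,-.2483,.1352]),.0394,(293,288.5),(312,272.5)),(np.array([.5108,-.2481,.1143]),.0688,(284.5,301.5),(317,274.5))):
    for dz in(.02,.025,.03,.035,.04): print(dz,proj(s,T-w/2*X-.011*Y+dz*Z)-f,proj(s,T+w/2*X-.011*Y+dz*Z)-b)
E
```

```text
0.02 [0.65466334 6.94028786] [-0.03229587  9.01000338]
0.025 [0.68531695 4.80366735] [0.08940348 6.87154021]
0.03 [0.71629045 2.64475039] [0.21233209 4.71147683]
0.035 [0.74758886 0.46318614] [0.33650868 2.52948429]
0.04 [ 0.77921732 -1.74138364] [0.46195235 0.32522695]
0.02 [1.74137754 8.05325502] [ 0.60271606 10.7426905 ]
0.025 [1.7336248  6.00916501] [0.74794866 8.6905656 ]
0.03 [1.72579191 3.94394443] [0.89460121 6.61837665]
0.035 [1.71787764 1.85726395] [1.04269467 4.52582797]
0.04 [ 1.70988069 -0.25121269] [1.19225036 2.412618  ]
```

The tips measure about 36 mm above the reported TCP, and the sideways match is within 1 mm. I'll go down 18 mm more, then close gently.

```bash
python3 -m pendant '[[0,0,0,0,0,-6,0.8],[0,0,0,0,0,-6,0.8],[0,0,0,0,0,-6,0.8],[0,0,0,0,0,0,0.66],[0,0,0,0,0,0,0.62],[0,0,0,0,0,0,0.58],[0,0,0,0,0,0,0.56]]' 30; python3 -m pendant '[[0,0,0,0,0,1,0.52],[0,0,0,0,0,1,0.5]]' 30
```

```text
clock: 6.45
tool_pos: [0.5113, -0.2485, 0.098]
eef_rot: [180.0, 0.0, 108.4]
wrist_force: [-2.4, 1.1, 8.1]
gripper_width: 0.048
grasp_force: 10.1
clock: 6.7
tool_pos: [0.5113, -0.2485, 0.1]
eef_rot: [180.0, 0.1, 108.4]
wrist_force: [-0.6, 0.3, 1.0]
gripper_width: 0.0429
grasp_force: 8.5
```

The pads touched at about 49 mm, as expected. I'll continue squeezing while rising a little.

```bash
python3 -m pendant '[[0,0,0,0,0,1,0.46],[0,0,0,0,0,1,0.42],[0,0,0,0,0,1,0.38]]' 30; python3 -m pendant '[[0,0,0,0,0,1,0.34],[0,0,0,0,0,0.5,0.3],[0,0,0,0,0,0,0.2],[0,0,0,0,0,0,0.1]]' 30; python3 - <<'E'
from h import *
s=snapshot("side"); o=observe(); print(o["gripper_width"],o["grasp_force"],o["wrist_force"],o["moment"])
save(s,"grip2",235,365,225,345,5)
E
```

```text
clock: 7.08
tool_pos: [0.5118, -0.2484, 0.1032]
eef_rot: [179.9, 0.1, 108.4]
wrist_force: [1.5, 1.5, 1.4]
gripper_width: 0.0326
grasp_force: 10.7
clock: 7.58
tool_pos: [0.5121, -0.2484, 0.105]
eef_rot: [179.9, 0.1, 108.4]
wrist_force: [0.6, 3.5, 12.5]
gripper_width: 0.0243
grasp_force: 28.8
0.02434797961381774 28.7608203291893 [ 0.29192114  2.78398672 11.80000326] [ 0.48510943 -0.11612728  0.04711939]
```

View pics/grip2.png

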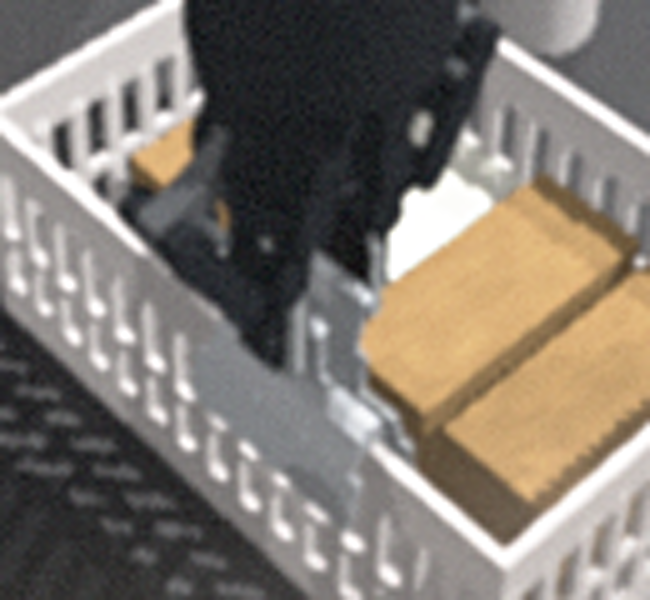

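The clip is squeezed to its stop at 24 mm, the front jaw plate has swung off the wall, and the pads hold both thumb ends. Next I'll lift straight up.

```bash
python3 -m pendant '[[0,0,0,0,0,5,0.1],[0,0,0,0,0,8,0.1],[0,0,0,0,0,10,0.1],[0,0,0,0,0,10,0.1],[0,0,0,0,0,15,0.1],[0,0,0,0,0,25,0.1],[0,0,0,0,0,25,0.1],[0,0,0,0,0,12,0.1]]' 30 && python3 - <<'E'
from h import *
s=snapshot("side"); o=observe(); print(o["tool_pos"],o["gripper_width"],o["grasp_force"])
print([(round(b["conf"],2),[round(float(v)*k) for v,k in zip(b["extent"],(560,420,560,420))]) for b in boxes_of("clip",s)], [(round(b["conf"],2),[round(float(v)*k) for v,k in zip(b["extent"],(560,420,560,420))]) for b in boxes_of("basket",s)][:1])
T=o["tool_pos"]; print("expected hinge px",proj(s,T+[0,0,.011]))
E
```

```text
clock: 8.62
tool_pos: [0.5114, -0.2485, 0.2155]
eef_rot: [179.9, 0.1, 108.4]
wrist_force: [0.2, 0.2, -1.2]
gripper_width: 0.0244
grasp_force: 29.6
[ 0.51166393 -0.24864645  0.21626285] 0.024406490125454944 29.555144011974335
[(0.7, [371, 399, 44, 42]), (0.65, [296, 256, 52, 63])] [(0.59, [318, 298, 169, 152])]
expected hinge px [299.07615103 251.27562826]
```

```bash
python3 -m pendant '[[0,0,-1,3,20,0,0.1],[0,0,-2,6,40,0,0.1],[0,0,-2,6.5,44,0,0.1],[0,0,-2,6.5,44,0,0.1],[0,0,-2,6.5,44,0,0.1],[0,0,-2,6.5,44,0,0.1],[0,0,-2,6.5,44,0,0.1],[0,0,-2,6.5,44,0,0.1],[0,0,-2,6.5,44,0,0.1],[0,0,-2,6.5,44,0,0.1],[0,0,-1,3,20,0,0.1],[0,0,0,0.5,11,0,0.1],[0,0,0,0,0,0,0.1],[0,0,0,0,0,0,0.1]]' 30 && python3 - <<'E'
from h import *
s=snapshot("side"); t=snapshot("top"); o=observe(); T=o["tool_pos"]; print(T,o["eef_rot"],o["gripper_width"])
print(proj(s,T),proj(s,[.577,.1945,.15]))
a=cv2.resize(s["frame"][95:225,190:310],None,fx=4,fy=4,interpolation=cv2.INTER_CUBIC)
b=cv2.resize(t["frame"][160:260,90:230],(320,229),interpolation=cv2.INTER_CUBIC)
im=np.zeros((520,800,3),np.uint8); im[:520,:480]=a; im[:229,480:]=b
cv2.imwrite("pics/over.png",im[:,:,::-1])
E
```

```text
clock: 10.52
tool_pos: [0.5756, 0.1938, 0.2134]
eef_rot: [-180.0, 0.0, 88.4]
wrist_force: [0.4, 0.2, -1.2]
gripper_width: 0.0242
grasp_force: 29.5
[0.57566167 0.19381037 0.21364682] [1.79997758e+02 5.94844919e-03 8.83879308e+01] 0.02415372506212728
[237.25799256 118.87784071] [239.81550556 143.31471078]
```

View pics/over.png

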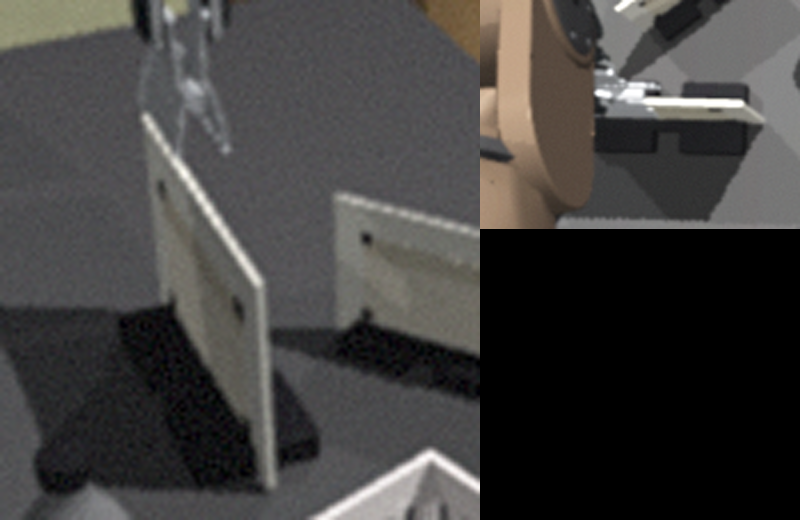

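The clip hangs jaws-down and open above the board. Side crop: barrel near end (193,95), lip ends (180,155) and (228,150). Top view: clip end about (657,92). I'll fit the clip's position from these.

```bash
python3 - <<'E'
from h import *
from scipy.optimize import least_squares
s=snapshot("side"); t=snapshot("top"); o=observe(); T=o["tool_pos"]
c=lambda x,y:np.array([190+x/4-.5,95+y/4-.5])
y=np.radians(-1.6); X=np.array([np.cos(y),np.sin(y),0]); Y=np.array([-np.sin(y),np.cos(y),0]); Z=np.array([0,0,1.])
obs=[(c(193,95),-.037*Y+.002*Z),(c(180,155),-.013*X-.037*Y-.030*Z),(c(228,150),.013*X-.037*Y-.030*Z)]
f=lambda p:np.concatenate([proj(s,[p[0],T[1],p[1]]+d)-u for u,d in obs])
r=least_squares(f,[T[0],T[2]]); print("hinge x,z (y fixed)",r.x,r.fun.round(1),T)
H=T+[0,0,.011]
for u,d in obs: print(u,proj(s,H+d).round(1))
print("top near barrel end expected px",proj(t,H-.037*Y).round(1),"crop",((proj(t,H-.037*Y)-[90,160]+.5)*2.286+[480,0]).round())
# board near/far top corners in the side picture
for u in((147,116),(262,282)): print(onz(s,*c(*u),.15).round(4))
m=[b for b in masks_of("clip",t)]; print([(round(b["conf"],2),[round(float(v)*k,1) for v,k in zip(b["extent"],(560,420,560,420))]) for b in m])
# top sub-pixel board edge rows (bright pixels) on the visible part
g=t["frame"].min(2).astype(float)
for col in range(172,206,4): 
    r_=np.nonzero(g[195:215,col]>205)[0]+195; print(col,r_.min() if len(r_) else None,r_.max() if len(r_) else None,end="; ")
E
```

```text
hinge x,z (y fixed) [0.56869392 0.23036518] [ 1.1  0.7 -0.2  0.2 -0.9 -1. ] [0.57571408 0.19401934 0.21375009]
[237.75 118.25] [242.1 120.7]
[234.5  133.25] [237.5 135. ]
[246.5 132. ] [248.7 132.6]
top near barrel end expected px [164.1 199.5] crop [651.  91.]
[0.5792 0.3008 0.15  ]
[0.5756 0.0941 0.15  ]
[(0.86, [152.2, 202.4, 27.7, 20.9]), (0.57, [405.2, 216.6, 26.0, 20.1])]
172 203 205; 176 203 205; 180 203 205; 184 203 205; 188 203 206; 192 203 206; 196 203 206; 200 204 206; 204 204 206;
```

```bash
python3 - <<'E'
from h import *
s=snapshot("side"); t=snapshot("top")
def a(c,n,c0,c1,r0,r1,th):
    ref=cv2.imread(f"pics/{n}0.png")[:,:,::-1].astype(int); d=np.abs(c["frame"].astype(int)-ref).max(2); g=c["frame"].max(2)
    print("cols",c0,c1)
    for r in range(r0,r1): print(r,"".join("." if d[r,k]<th else ("#" if g[r,k]<45 else "%d"%(g[r,k]//26)) for k in range(c0,c1)))
a(s,"side",220,256,96,138,22); a(t,"top",138,176,186,222,30)
E
```

```text
cols 220 256
96 ..32###244466.....3332343.#.........
97 ..42###244477......345444.#.........
98 ..42###2444676.....356544.#1........
99 ...2###24..575......45444.#2........
100 ...3###2.4.454.........44.1.........
101 ....###134.............44...........
102 ....###1.3..3..........443..........
103 ....2##1.4..........4.2343..........
104 .....1##.44..4......3.1.............
105 ......2..44..44.....43..............
106 .........43..554....4...............
107 .............444....43..............
108 .......3.....443....44..............
109 .......4.....44.....33..............
110 .............34.....33..............
111 ......3.......4......3..............
112 ......4.......44....3...............
113 .....3........43....3...............
114 ......4.......44453.34..............
115 .....3........456654443.............
116 .....3........455676554.............
117 .....3.........456665554............
118 .....4.........455555344............
119 .....4..........45554..4............
120 .....33.........44544..4............
121 ............4..344554...4...........
122 ...............4.4444
[... 1491 characters left out ...]
............
206 32##1244..55555555555555........6.....
207 32####24................7997.......5.5
208 32####234555555455.......77...4.4.....
209 3211112455555555555555555555...55.5555
210 322233344.444444444444444445.7....55.5
211 3.....................................
212 .2....................................
213 33....................................
214 33....................................
215 32....................................
216 32....................................
217 32....................................
218 3.....................................
219 32....................................
220 32....................................
221 3.....................................
```

```bash
cat > fit.py <<'E'
from h import *
from scipy.optimize import least_squares
y=np.radians(-1.6); X=np.array([np.cos(y),np.sin(y),0]); Y=np.array([-np.sin(y),np.cos(y),0]); Z=np.array([0,0,1.])
def fit(s,t,side,top,T):
    ob=[(s,np.array(u),d) for u,d in side]+[(t,np.array(u),d) for u,d in top]
    f=lambda p:np.concatenate([proj(c,p+d)-u for c,u,d in ob])
    r=least_squares(f,T+[0,0,.011],loss="soft_l1"); print("hinge",r.x.round(4),"rel tool",(r.x-T).round(4)); print(f(r.x).reshape(-1,2).round(1))
    return r.x
E
python3 - <<'E'
from fit import *
s=snapshot("side"); t=snapshot("top"); T=observe()["tool_pos"]
bar=-.037*Y; bl=.0125*X-.037*Y-.030*Z; fl=-.0125*X-.037*Y-.030*Z
S=[((238.3,117.8),bar),((246.3,132.3),bl),((233.8,132.8),fl)]
Tp=[((161.8,200),bar),((168.2,197),bl)]
fit(s,t,S,Tp,T); fit(s,t,S,[],T); fit(s,t,[],Tp,T)
# board top corners: near (-y) and far, as in both views
near=(190+262/4-.5,95+282/4-.5); far=(190+147/4-.5,95+116/4-.5)
print("board fit")
fit(s,t,[(near,-.105*Y),(far,.105*Y)],[((205.7,204.9),-.105*Y),((109,203),.105*Y)],np.array([.577,.194,.139]))
fit(s,t,[(near,-.105*Y),(far,.105*Y)],[],np.array([.577,.194,.139]))
fit(s,t,[],[((205.7,204.9),-.105*Y),((109,203),.105*Y)],np.array([.577,.194,.139]))
E
```

```text
hinge [0.571  0.1957 0.2309] rel tool [-0.0047  0.0011  0.0172]
[[ 1.3  1.3]
 [-0.3 -2. ]
 [ 1.4 -0.2]
 [ 0.6  1.4]
 [-1.5  0.5]]
hinge [0.5346 0.0872 0.2921] rel tool [-0.0411 -0.1073  0.0784]
[[ 0.4  0.1]
 [-0.2 -1.3]
 [-0.2  0.9]]
hinge [0.5525 0.1577 0.3663] rel tool [-0.0231 -0.0368  0.1527]
[[ 0.6  0.7]
 [-0.7 -0.8]]
board fit
hinge [0.5751 0.1905 0.155 ] rel tool [-0.0019 -0.0035  0.016 ]
[[-0.1  0.4]
 [ 0.  -0.8]
 [-0.7  0.4]
 [ 0.8 -0.4]]
hinge [0.5801 0.2055 0.1452] rel tool [0.0031 0.0115 0.0062]
[[-0.3  0.2]
 [ 0.4 -0.2]]
hinge [0.5732 0.1866 0.1688] rel tool [-0.0038 -0.0074  0.0298]
[[-0.   0.4]
 [ 0.  -0.4]]
```

Combined fit: the clip is about 4 mm short of the board in x, 4-5 mm too far in y, and the hinge is about 75 mm above the edge. I'll correct and lower to just above the edge.

```bash
python3 -m pendant '[[0,0,0,2,-2,-5,0.1],[0,0,0,2,-2,-10,0.1],[0,0,0,0,0,-12,0.1],[0,0,0,0,0,-9,0.1],[0,0,0,0,0,-4,0.1],[0,0,0,0,0,0,0.1],[0,0,0,0,0,0,0.1]]' 30 && python3 - <<'E'
from fit import *
s=snapshot("side"); t=snapshot("top"); T=observe()["tool_pos"]
def a(c,n,c0,c1,r0,r1,th):
    ref=cv2.imread(f"pics/{n}0.png")[:,:,::-1].astype(int); d=np.abs(c["frame"].astype(int)-ref).max(2); g=c["frame"].max(2)
    print("cols",c0,c1)
    for r in range(r0,r1): print(r,"".join("." if d[r,k]<th else ("#" if g[r,k]<45 else "%d"%(g[r,k]//26)) for k in range(c0,c1)))
a(s,"side",220,260,112,158,22); a(t,"top",150,180,190,216,30)
save(s,"low",200,300,95,170,8)
E
```

```text
clock: 11.85
tool_pos: [0.5798, 0.1907, 0.174]
eef_rot: [180.0, -0.0, 88.4]
wrist_force: [0.2, 0.1, -0.7]
gripper_width: 0.0241
grasp_force: 29.5
cols 220 260
112 .......###1.44..........#244.#2.........
113 ......21###.44.4..........34.1#.........
114 .......####.44465......34344.11.........
115 .......####.444764.....45544.22.........
116 .......1###.443675......5544.21.........
117 .......####.44.464......3..4.22.........
118 .......2###.44..4.......3..43...........
119 ........1##2.4..3.......4..44...........
120 ........2##1.3..43......4..43...........
121 .........2#2.4..444....34...............
122 ..........2..3..4554....4...............
123 .................554....4...............
124 .................44.....4...............
125 ................344.....4...............
126 .................44.....4...............
127 .........64......44.....4...............
128 ........653......34.....4...............
129 ........4433.....44...4.4...............
130 .........4333.....43..4.4...............
131 .........43333....44455444..............
132 ..........3333...455677545...........
[... 1351 characters left out ...]

196 4444444578644444445...........
197 444555556666889889877886......
198 4555666567788999999889987.....
199 4555565556798988887667776.....
200 7888766666999999996...........
201 99999766689999999964..........
202 .9999767.999999999.5445.......
203 56777568..88.....876667......8
204 355434567668......77779.......
205 34554445555677788776667.......
206 234555555555555555556556666677
207 1234........555....677.5..5555
208 ##234555....5555....77..444444
209 1#245555555555555555......5555
210 2234444444444444444445...55555
211 222...............44434.....4.
212 ..............................
213 ..............................
214 ..............................
215 ..............................
```

View pics/low.png

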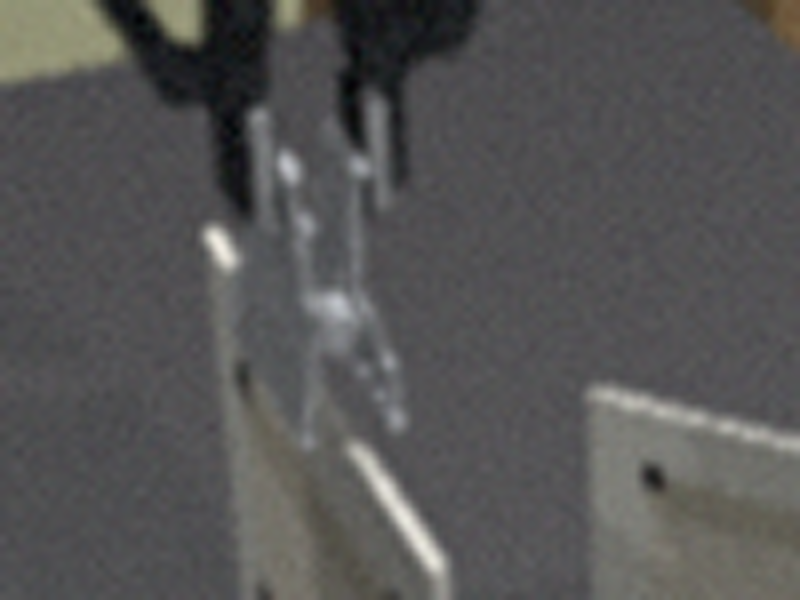

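The picture shows the open jaws straddling the line of the board's edge: lip ends at (310,440) and (398,422), edge emerging between them at (350,445). I'll fit the remaining distance.

```bash
python3 - <<'E'
from fit import *
s=snapshot("side"); t=snapshot("top"); T=observe()["tool_pos"]
bar=-.037*Y; bl=.0125*X-.037*Y-.030*Z; fl=-.0125*X-.037*Y-.030*Z
k=lambda x,y:(200+x/8-.5,95+y/8-.5)
S=[(k(335,320),bar),(k(398,428),bl),(k(310,445),fl)]
Tp=[((168.2,201),bar),((174.3,198),bl)]
h=fit(s,t,S,Tp,T)
e=np.array([.5751,.1905,.155])
print("edge-hinge",(e-h).round(4))
# in-image check: edge at the clip's near end, and edge/hinge as dead-reckoned
for n,p in(("edge@near",e+[0,h[1]-.037-e[1],0]),("edge@near true z",np.array([.577,h[1]-.037,.15]))): print(n,((proj(s,p)-[200,95]+.5)*8).round())
for dz in(.0,.01,.02): print("lip mid if moved down",dz,((proj(s,h+[0,0,-.03-dz]-.037*Y)-[200,95]+.5)*8).round())
E
```

```text
hinge [0.5752 0.1941 0.1878] rel tool [-0.0045  0.0033  0.0139]
[[ 1.8  2.1]
 [ 0.  -0.9]
 [ 0.6 -0.7]
 [ 0.6  1.3]
 [-1.6  0.6]]
edge-hinge [-0.0001 -0.0036 -0.0328]
edge@near [360. 438.]
edge@near true z [367. 452.]
lip mid if moved down 0.0 [356. 430.]
lip mid if moved down 0.01 [359. 461.]
lip mid if moved down 0.02 [361. 491.]
```

```bash
python3 - <<'E'
from fit import *
r=cv2.imread("pics/side0.png").max(2).astype(int)
for q in range(128,166,4): print(q,r[q,224+(q-128)//2:246+(q-128)//2],224+(q-128)//2)
s=snapshot("side"); h=np.array([.5752,.1941,.150])
for yy in(.094,.157,.30): print(yy,proj(s,[.575,yy,.155]),proj(s,[.577,yy,.15]))
print("px per 10mm x",proj(s,h+[.01,0,0])-proj(s,h))
E
```

```text
128 [ 80  88 103 137 191 231 181 103  81  80  82  81  84  79  82  77  81  81
  79  84  80  82] 224
132 [100 108 111 109 152 227 229 167  99  78  82  80  78  79  83  81  80  84
  81  82  85  76] 226
136 [120 116 112 104 124 185 224 218 149  91  76  80  83  83  80  82  85  82
  85  83  80  84] 228
140 [ 77 105 115 111 112 132 189 239 220 135  85  80  78  82  81  85  85  80
  80  84  86  82] 230
144 [105 112 117 117 109 109 151 230 246 182 112  80  84  83  78  86  86  87
  82  83  82  81] 232
148 [108 114 114 117 110 108 125 187 233 217 158 100  79  80  86  80  87  85
  84  84  85  82] 234
152 [ 98 107 114 114 115 109 110 135 188 236 217 141  82  83  83  85  82  80
  81  88  88  84] 236
156 [ 98 106 106 118 115 116 111 108 144 212 238 179 109  83  85  85  85  86
  86  83  86  91] 238
160 [100  99 106 115 120 114 114 113 114 170 229 230 167 104  80  80  86  84
  85  84  87  88] 240
164 [101 103 103 113 116 114 113 114 110 126 192 238 216 144  95  86  88  88
  81  91  89  88] 242
0.094 [254.66208052 163.15618849] [255.63563733 164.87240115]
0.157 [244.4727982  149.28984171] [245.44193695 150.98170543]
0.3 [224.55944844 122.19024779] [225.50819859 123.8185082 ]
px per 10mm x [ 4.00868413 -0.9417899 ]
```

```bash
python3 -m pendant '[[0,0,0,1,-2,0,0.1],[0,0,0,0,0,-4,0.1],[0,0,0,0,0,-4,0.1],[0,0,0,0,0,-2,0.1],[0,0,0,0,0,0,0.1]]' 30;python3 -m pendant '[[0,0,0,0,0,-4,0.1],[0,0,0,0,0,-4,0.1],[0,0,0,0,0,-2,0.1],[0,0,0,0,0,0,0.1],[0,0,0,0,0,0,0.1]]' 30; python3 - <<'E'
from fit import *
s=snapshot("side"); t=snapshot("top"); o=observe(); print(o["tool_pos"],o["wrist_force"],o["moment"])
def a(c,n,c0,c1,r0,r1,th):
    ref=cv2.imread(f"pics/{n}0.png")[:,:,::-1].astype(int); d=np.abs(c["frame"].astype(int)-ref).max(2); g=c["frame"].max(2)
    print("cols",c0,c1)
    for r in range(r0,r1): print(r,"".join("." if d[r,k]<th else ("#" if g[r,k]<45 else "%d"%(g[r,k]//26)) for k in range(c0,c1)))
a(s,"side",222,264,124,168,22); a(t,"top",150,214,192,214,30)
E
```

```text
clock: 12.72
tool_pos: [0.5806, 0.1887, 0.1634]
eef_rot: [-180.0, 0.0, 88.4]
wrist_force: [0.5, 0.8, 0.2]
gripper_width: 0.0247
grasp_force: 29.5
clock: 13.35
tool_pos: [0.5807, 0.1887, 0.1537]
eef_rot: [180.0, -0.0, 88.4]
wrist_force: [-0.5, 1.0, -0.5]
gripper_width: 0.0243
grasp_force: 29.5
[0.58068003 0.18867691 0.15373543] [ 0.46439671 -0.0181915  -0.29310424] [-0.03042726 -0.00040423  0.00219802]
cols 222 264
124 .......1##1.44575.....467544.1............
125 .......2##1.444764.....4444421............
126 .......4###.4.455.........44.2............
127 .......62##.4...4......3..44..............
128 .......752#.44..4......4..44..............
129 .........42.44..44.....4.2................
130 .........63.44..454....4..................
131 .........75344..454....4..................
132 ..........63....44.....44.................
133 .........5433...44.....54.................
134 ..........4333..44.....43.................
135 ..........3333..34.....3..................
136 ..........33333..44....44.................
137 .........3333333.44....44.................
138 .........3333333.44.
[... 2216 characters left out ...]
..........
204 333335676568.888.....8..........................................
205 333345543356666.................................................
206 333334554455555.7......6666667..................................
207 3333234.4...5555..........5555555555555.......555555555.........
208 3333222344.5555.....5..77.444.44544.444........555555555........
209 33332#2444455554555555.66..555.4545544444.44.44.555555555.......
210 33332224454455.55545555.....5555555555555555555.5555555555......
211 .....2........................444...4444.4.44444..4445555555....
212 3333......................3..............................4555...
213 3333............................................................
```

```bash
python3 - <<'E'
from fit import *
s=snapshot("side"); t=snapshot("top")
for n,p in(("edge",[.576,.151,.15]),("backlip end",[.5885,.151,.135]),("frontlip end",[.5635,.151,.135]),("barrel end",[.576,.151,.164]),("barrel top centre",[.576,.170,.170])): print(n,"top",proj(t,p).round(1),"side",proj(s,p).round(1))
g=t["frame"].astype(int)
for r in range(195,213): print(r,*g[r,156:182,1])
E
```

```text
edge top [176.  203.9] side [246.  152.3]
backlip end top [177.8 199.3] side [251.5 156.7]
frontlip end top [177.4 210.3] side [241.3 159.2]
barrel end top [174.4 203. ] side [245.6 147. ]
barrel top centre top [165.  202.6] side [242.4 140.8]
195 147 174 185 169 136 112 94 84 84 93 95 105 120 127 128 128 128 130 129 128 129 130 126 118 103 94
196 122 126 129 125 132 138 139 120 83 61 57 62 84 117 126 130 127 129 126 129 129 129 112 84 69 67
197 118 120 120 120 130 158 197 195 130 99 108 109 118 142 162 160 151 142 145 148 135 122 98 62 58 57
198 121 127 128 128 134 151 167 172 166 185 211 222 229 237 239 236 214 193 205 215 181 153 108 67 55 58
199 129 145 150 152 160 179 170 171 195 215 235 245 247 247 249 248 236 215 234 242 223 192 132 70 54 58
200 143 145 149 150 149 160 153 152 180 217 237 245 240 232 227 205 180 168 180 190 185 167 108 61 57 56
201 228 211 187 163 156 157 154 175 230 253 254 254 253 253 249 193 126 120 130 133 134 116 70 52 54 53
202 255 255 244 190 165 165 171 208 250 255 254 254 254 255 252 195 132 147 160 162 153 129 110 92 83 85
203 255 255 245 186 166 185
[... 320 characters left out ...]
131 135 134 147 173 195 187 184 186 186 183 176 164 157 159 160 166 180 190 194 193
207 119 125 117 128 132 134 135 134 132 138 139 137 136 138 136 140 148 154 149 137 131 132 134 135 134 138
208 73 99 117 129 130 134 132 130 135 132 133 134 134 134 131 133 152 183 182 146 127 126 123 123 125 123
209 58 103 124 125 132 129 128 127 128 130 129 129 132 130 131 133 145 173 173 148 131 126 126 129 127 129
210 73 114 129 128 128 129 128 130 129 133 129 128 128 125 129 129 132 141 140 137 140 134 131 131 129 130
211 83 105 114 119 119 119 117 117 121 121 118 118 120 118 120 121 121 123 121 128 134 131 123 120 119 117
212 51 61 64 67 67 67 66 68 73 77 76 75 75 76 72 78 85 88 88 87 88 80 69 66 65 63
```

The lips, rather than the shorter barrel, show the clip about 5-6 mm off the board's middle along the edge, while x and depth are right. I'll slide it along the edge by 6 mm.

```bash
python3 -m pendant '[[0,0,0,0,2,0,0.1],[0,0,0,0,2,0,0.1],[0,0,0,0.2,2,0,0.1],[0,0,0,0,0,0,0.1],[0,0,0,0,0,0,0.1],[0,0,0,0,0,0,0.1]]' 30; python3 - <<'E'
from h import *
t=snapshot("top"); s=snapshot("side"); ref=cv2.imread("pics/top0.png")[:,:,1].astype(int); g=t["frame"][:,:,1].astype(int)
for r in(199,204,205,206): print(r,g[r,166:180],"| edge now/then",g[r,196:210],ref[r,196:210])
r2=cv2.imread("pics/side0.png")[:,:,1].astype(int); q=s["frame"][:,:,1].astype(int)
print(q[164,248:258],r2[164,248:258]); 
from rig import job_done
o=__import__("rig").observe(); print(o["wrist_force"],o["gripper_width"],o["clock"])
E
```

```text
clock: 14.3
tool_pos: [0.5808, 0.1946, 0.1536]
eef_rot: [180.0, 0.0, 88.4]
wrist_force: [-0.4, -0.3, -0.4]
gripper_width: 0.0243
grasp_force: 29.5
199 [241 247 253 248 236 234 225 200 191 181 144 122  92  65] | edge now/then [ 60  59  61  59  61  57  61  59  56  53  41  64 113 131] [ 56  59  57  57  58  57  58  58  56  52  40  64 110 129]
204 [230 227 219 238 255 255 255 255 255 255 255 255 255 255] | edge now/then [255 255 255 255 255 255 255 255 249 151  65  67 107 116] [255 255 255 255 255 255 255 255 255 156  61  65 103 111]
205 [240 238 239 240 240 239 240 239 240 241 244 252 255 255] | edge now/then [255 255 255 255 255 255 255 255 255 205 120  91 107 116] [255 255 255 255 255 255 255 255 255 208 119  88 106 114]
206 [189 186 189 183 166 158 160 159 157 161 162 173 192 195] | edge now/then [227 235 242 244 244 244 244 240 220 187 165 139 126 116] [241 245 250 251 251 250 250 247 233 195 165 137 123 113]
[ 91  93  92 110 169 221 206 139  94  83] [113 114 110 125 189 237 214 144  94  84]
[-0.73389801 -0.27686131 -0.68970411] 0.024487397434296305 14.4
```

The board has not moved, there are no contact forces, and the clip is still squeezed fully open. Handing in.

```bash
python3 -c "from rig import job_done; print(job_done())"
```

```text
the job is handed in; nothing more can be done
None
```

I handed the job in at 14.4 s: the steel clip is off the rim and held fully squeezed open over the middle of the price board's top edge. By my camera measurements the edge stands about 13 mm between the jaws. The wrist force reads about zero and the board has not moved.

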